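# Grease a bayonet plug and hold it locked in the test port

### The arm

A 6-joint arm with a two-finger parallel gripper is mounted at the origin on the work surface. World frame = base frame: x ahead of the robot, y to its left, z up, the work surface at z = 0. Lengths are in m, angles in rad, forces in N, time in s.
With the tool pointing down it reaches from about 0.375 to 0.9 m from the base axis. Payload 3.1 kg.
Tool frame: the origin (TCP) lies between the finger pads; the fingertips stand 8 mm ahead of it and the grasp point (between the pads) lies 11 mm behind it; z points along the fingers, y is the line along which they close (so a half turn about z gives the same grasp; the last joint's range is limited). The gripper opens to 87 mm and grips with 3 to 60 N. Pads are 19 mm wide; open, the fingers measure 117 mm over their backs; the gripper's body (75 mm by 190 mm) begins 51 mm behind the grasp point.
Start: joints at [1.006, 0.527, 1.433, -0, 1.181, -0.178], TCP at [0.235, 0.579, 0.231] pointing down, gripper open.
Joint ranges: [-3.08, 3.08], [-0.75, 2.2], [0.22, 2.44], [-1.43, 4.57], [0, 2.65], [-2.85, 2.85]. Speed limits (rad/s): [2.79, 2.79, 3.14, 3.14, 3.14, 3.14].

### API

Orientations are given as a unit quaternion [x, y, z, w].
In Python, from rig import robot, vision, job gives the robot as it stands.
- The arm moves only by the shell command python3 -m handwheel 'ROWS' [OPENING] [FORCE]. ROWS is JSON, a list of rows, each a list of 4 numbers: the shift along the tool's x, y, z as a fraction of full scale, then the turn about the tool's z as a fraction of full scale. A call has 1 to 20 rows; each row is the pose to reach, as a shift and turn from the pose commanded when the call began, along the tool's axes at that moment, turning the shorter way round; what a row does not reach only later rows make up. Full scale, the value 1, is 300 mm for a shift and 2 pi rad for a turn. A row lasts 1/12 s, in which the tool goes at most 41.7 mm and 7.16 degrees, less where a joint would pass 70% of its speed; a pose out of reach is approached as far as the arm can. A call with a number of a shift or a turn outside -1 to 1 is refused whole. A call with a gripper value outside its range is refused whole. OPENING is the opening in per cent of the stroke, from 0 (shut) to 100 (fully open), set as the call begins (- or left out, the last holds). The fingers move at their own pace and stop on an object; FORCE is the grip in N (left out, the last holds). Time passes only in rows, so rows that repeat a pose let the fingers close. It gives the time, the measured TCP pose, the force, the opening and the grip force at its end, in the units of the state.
- robot.get_obs(): the state, without advancing time (a new reading comes with each control period).
- vision.camera(name): name is "scene" or "top"; returns a dict with "frame" (400x640x3 uint8, red, green, blue), "K" (3x3 intrinsics, pixels), "cam_to_world" (4x4, takes a point from camera to world coordinates). Camera axes: x right, y down, z forward; pixel columns grow to the right and rows downward; lengths in m; the calibration is good to about 2 mm. A picture is of the moment at which its call begins. There is no depth.
- job.hand_in(): hands the job in; it is judged then, once.
Trained networks look in the newest picture that a camera, given by its name, has taken for a name from the list of things; names that differ only in an ending like _2 or _b are one class to them, and where a whole thing is asked for, a point or a joint stands for the part that bears it (a point fixed in the world has none). Each returns a list of dicts, best first, with "conf" (0 to 1); they miss things now and then, are a little off and sometimes report something else, mostly with a low value. They report only what shows in the picture. A call takes as long as a camera call. They do not tell look-alikes from the thing itself.
- vision.look_for(camera, label): "point" ([row, column] in pixels, amid what is visible of it).
- vision.outline_of(camera, label): "mask" (400x640 bool, what is visible of it) and "point" ([row, column] in pixels, amid what is visible of it).
The state is a dict: "time": time; "q": joint angles; "joint_velocities": joint speeds; "joint_torque": joint torques, N m; "position": TCP position; "tool_rot": TCP orientation; "ft_force": force on the tool from outside, world axes, zero at the start; "moment": the same for the moment, N m; "grip_width": finger opening in m; "grip_force": force on a finger pad.
Only numpy, scipy, OpenCV 4.12 (cv2) and the standard library are available. Lean on these libraries where they do the work, as an engineer would, in place of code of your own. Each camera call takes 0.05 s, during which the arm holds its last target. There are 200 camera calls.

### The job

Take the orange-handled bayonet plug out of the black holder and dip its nose, cross pins and all, below the rim of the small steel grease cup. Then put the nose into the blue test port with the pins in line with the port's slots, push it down against the spring and twist it a quarter turn clockwise (seen from above) to the stop. The port springs back, so finish still gripping the plug and holding it pushed in and fully turned; do not shove, tip or knock over the cup, the blanking plug or anything else on the bench.

Things in the scene. Friction and masses are not known exactly. Their poses are not given: they have to be found in the camera images.
- plug: Loose upright bayonet plug, 84 mm tall, 0.11-0.22 kg. Origin: centre of its nose end (lowest point), z up. Steel shank 20 mm dia, tapering to 14 mm in the lowest 5.5 mm; steel collar 46 mm dia from 28 to 34 mm up; orange square handle 26 x 26 mm from 34 to 84 mm, flats facing its x and y, white bar on top lying along y, as the cross pin does. It hangs by the collar in a holder pocket, nose end 8 mm above the bench.
- plug_grip (a point): Point on the plug's axis 62 mm above its nose end: middle of the grip on the square handle. Four grasps from above, 26 mm wide.
- plug_nose (a point): Centre of the plug's nose end. The brass cross pin, 7 mm dia, runs through the shank along the plug's own y, its centre line 6.5 mm above this point, 35 mm from tip to tip with rounded ends. A half turn gives the same plug.
- holder: Fixed black plastic block 150 (x) x 70 (y) x 36 mm high; origin under its centre. Two round pockets 37 mm dia, 37 mm to either side of its centre along its x axis: one holds the plug (lift it 40 mm straight up to clear), the other the blanking plug.
- blank: Short aluminium blanking plug hanging in the holder's other pocket: head 46 mm dia, 8 mm thick, its top 44 mm above the bench. Leave it there. Origin: centre of its underside.
- cup: Small open steel grease cup, loose, 0.45 kg: 76 mm dia outside, 70 mm inside, 45 mm high, inner floor 5 mm above its underside. Origin: centre of its underside. It looks empty: the film of grease is not modelled.
- cup_rim (a point): Centre of the cup's mouth, 45 mm above its underside.
- port: Fixed spring-return test port: blue block 80 x 80 mm on a steel foot 120 x 100 mm, topped by an aluminium plate 8 mm thick whose upper face is 60 mm above the bench. Origin under its centre; a brass air fitting points along its +x. Red marks on the plate lie on its y axis (the slots), green marks on its x axis (where the pins point when locked).
- port_mouth (a point): Centre of the keyhole at the port's upper face, axes as the port's: round hole 23 mm dia with two slots 9.5 mm wide along y, reaching 19.5 mm from the centre; the plug fits either half turn. The nose end meets a sprung plate 11 mm below this point; once it is 18 mm or more below (at most 23), the pins are under the 8 mm top plate and the plug can be turned.
- press (a joint): How far the port's sprung plate is pushed down, m: 0 free, 0.012 at the bottom stop; 3 N at 0, rising 0.6 N per mm to about 10 N. The plug can be turned only above 0.007; once turned, the pins cannot rise past 0.007.
- turn (a joint): How far the sprung plate has been turned clockwise (seen from above) by the pins, rad: 0 free, in line with the slots; stop at 1.45. Return spring 0.05 Nm at 0, 0.16 Nm at the stop, plus pin friction. The pins have about 0.09 rad of play to each side, so the plug itself turns about 1.55. If let go, it turns back and the plug pops up.
- bottle: Grey drinking bottle with orange cap, 68 mm dia, 200 mm tall, standing upright, to be left alone. Origin: centre of its underside.
- bracket: Machined aluminium L bracket, 60 x 45 x 47 mm, to be left alone. Origin: centre of its underside.
- driver: Screwdriver with blue handle lying on the bench, to be left alone.
Not all that is in view belongs to the job. What is shaped like the cup but yellow is not meant.

How it is judged:
On the way, in this order (a step that is already met when the one before it is completed fails the run):
1. the held plug's nose and cross pins are dipped at least 10 mm below the cup's rim (horizontal distance between plug_nose and cup_rim below 0.026 m and z of plug_nose in the frame of cup_rim below -0.01 m and contact force between the fingers and plug above 3 N), for 0.1 s.
2. the plug stands in the port and is pushed at least 5 mm against the spring (horizontal distance between plug_nose and port_mouth below 0.004 m and angle between plug's own z axis and vertical below 0.12 rad and value of joint press above 0.005 m and z of plug_nose in the frame of port_mouth below -0.014 m), for 0.05 s.
At the end, for the whole second after the job is handed in: The fingers grip the plug (over 3 N); it stands upright (within 0.12 rad) in the port within 4 mm of its axis, nose end at least 16 mm below the upper face, spring plate pushed over 6 mm and turned over 1.25 rad of 1.45, and still; cup and bottle stand upright (horizontal distance between plug_nose and port_mouth below 0.004 m and angle between plug's own z axis and vertical below 0.12 rad and value of joint press above 0.006 m and value of joint turn above 1.25 rad and z of plug_nose in the frame of port_mouth below -0.016 m and contact force between the fingers and plug above 3 N and angular speed of plug below 0.2 rad/s and angle between each of cup, bottle's own z axis and vertical below 0.15 rad); the arm keeps its last pose, push and grip.
It fails at once if the cup is tipped (over 0.35 rad) or shoved more than 30 mm (angle between cup's own z axis and vertical above 0.35 rad or distance of cup from where it was at the start of the episode above 0.03 m).
It fails at once if the blanking plug, bottle, bracket or screwdriver is moved more than 25 mm or the bottle tipped (distance of any of blank, bottle, bracket, driver from where it was at the start of the episode above 0.025 m or angle between bottle's own z axis and vertical above 0.3 rad).
It also fails if it takes over 45 s, if anything falls off the work surface, if the arm or the gripper's body presses on something with over 40 N, if the wrist force passes 120 N, or if a joint passes its speed limit or range.

## Working session

There is one attempt and no reset: what is moved stays moved. The work goes in short steps, Python scripts to look and compute and a shell command to move; the robot and the scene stay as the last step left them, time stands still between calls to the robot, and variables do not carry over. Pictures are saved under pics/ and viewed, at most 10 in all, crops included, and the job is handed in when it is done.

```bash
mkdir -p pics
cat > h.py <<'E'
import numpy as np, cv2
from rig import robot, vision, job
from scipy.spatial.transform import Rotation as R
def ray(c,px):  # px=(row,col)
    T=np.array(c["cam_to_world"]);d=np.linalg.inv(np.array(c["K"]))@[px[1],px[0],1]
    return T[:3,3],T[:3,:3]@d
def onz(c,px,z):
    o,d=ray(c,px);return o+d*(z-o[2])/d[2]
def proj(c,p):
    T=np.linalg.inv(np.array(c["cam_to_world"]));q=np.array(c["K"])@(T[:3,:3]@p+T[:3,3]);return q[1]/q[2],q[0]/q[2]
E
python3 - <<'E'
from h import *
o=robot.get_obs();print({k:np.round(o[k],3) for k in o})
for n in("scene","top"):
    c=vision.camera(n);np.savez(n+"0.npz",**c);cv2.imwrite(f"pics/{n}0.png",c["frame"][:,:,::-1])
    print(n,np.round(c["K"],1).tolist(),np.round(c["cam_to_world"],3).tolist())
    for l in("plug","holder","blank","cup","port","bottle","bracket","driver"):
        print(l,[(np.round(r["point"]).tolist(),round(r["conf"],2)) for r in vision.look_for(n,l)])
E
```

```text
{'time': np.float64(0.0), 'q': array([ 1.007,  0.528,  1.434,  0.   ,  1.181, -0.178]), 'joint_velocities': array([-0.   , -0.   ,  0.   ,  0.002, -0.   , -0.001]), 'joint_torque': array([-1.0000e-03, -4.4004e+01, -1.7659e+01,  6.3000e-02,  5.8000e-02,
       -0.0000e+00]), 'position': array([0.235, 0.578, 0.23 ]), 'tool_rot': array([ 0.192,  0.981, -0.001, -0.   ]), 'ft_force': array([-0.381, -0.156, -0.486]), 'moment': array([ 0.014, -0.001, -0.017]), 'grip_force': np.float64(0.0), 'grip_width': np.float64(0.087)}
scene [[509.1, 0.0, 324.9], [0.0, 509.1, 198.8], [0.0, 0.0, 1.0]] [[-0.581, 0.666, -0.468, 1.287], [0.814, 0.47, -0.341, 0.533], [-0.007, -0.579, -0.815, 1.238], [0.0, 0.0, 0.0, 1.0]]
plug [([132.0, 270.0], 0.73)]
holder [([136.0, 276.0], 0.95)]
blank [([119.0, 282.0], 0.48), ([216.0, 415.0], 0.47), ([170.0, 333.0], 0.35), ([135.0, 275.0], 0.29)]
cup [([217.0, 414.0], 0.96), ([240.0, 458.0], 0.66)]
port [([170.0, 339.0], 0.62), ([134.0, 267.0], 0.32)]
bottle [([175.0, 227.0], 0.82)]
bracket [([241.0, 285.0], 0.58), ([170.0, 338.0], 0.32)]
driver [([285.0, 355.0], 0.96)]
top [[437.1, 0.0, 323.7], [0.0, 437.1, 198.5], [0.0, 0.0, 1.0]] [[0.019, -0.986, 0.166, 0.423], [-1.0, -0.016, 0.022, 0.033], [-0.019, -0.166, -0.986, 1.094], [0.0, 0.0, 0.0, 1.0]]
plug [([244.0, 455.0], 0.86), ([243.0, 238.0], 0.19)]
holder [([254.0, 452.0], 0.86)]
blank [([258.0, 449.0], 0.57), ([253.0, 353.0], 0.2)]
cup [([244.0, 234.0], 0.8), ([243.0, 183.0], 0.7), ([252.0, 352.0], 0.55), ([146.0, 443.0], 0.55)]
port [([251.0, 354.0], 0.8), ([244.0, 236.0], 0.49)]
bottle [([146.0, 443.0], 0.77)]
bracket [([140.0, 341.0], 0.67)]
driver [([135.0, 252.0], 0.92), ([251.0, 353.0], 0.42)]
```

View pics/scene0.png

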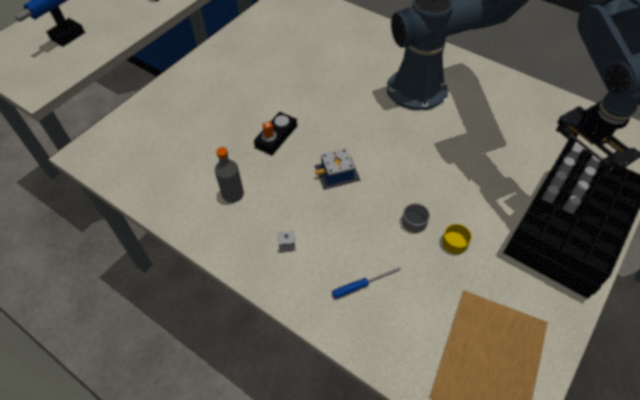

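View pics/top0.png

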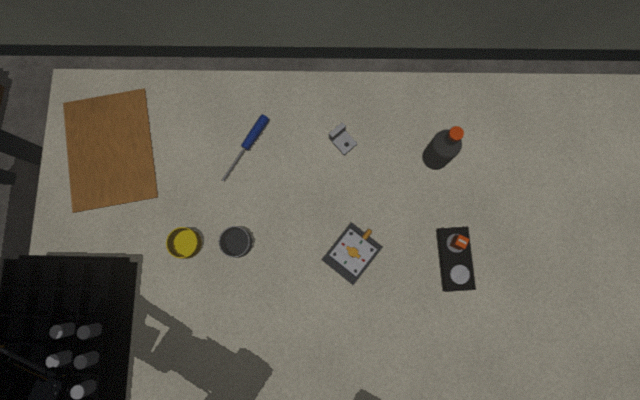

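The scene view shows the orange plug at (132,268), the blank at (120,282), the steel cup at (217,415), the yellow decoy at (238,457), the port at (168,338) and the bottle with its orange cap at (175,229). In the top view they are: plug (243,460), blank (273,459), cup (241,235), yellow (242,184), port (252,352).
Could be mistaken for the plug: the bottle cap at top (133,456), the blank (273,459) and the port's orange part (252,352). I choose the plug at (243,460). For the cup, the grey one at (241,235), not the yellow one at (242,184).

Run:
```python
from h import *
t=np.load("top0.npz");s=np.load("scene0.npz")
def cr(c,r,q,h):
    return cv2.resize(c["frame"][r-h:r+h,q-h:q+h,::-1],(400,300) if 0 else (300,300),interpolation=cv2.INTER_CUBIC)
# 10x-ish crops: half size 25/35 px
a=np.hstack([cr(t,252,458,35),cr(t,253,353,35)]);b=np.hstack([cr(s,132,275,25),cr(s,168,338,25)])
cv2.imwrite("pics/crops.png",np.vstack([a,b]))
```

```text
(no output)
```

View pics/crops.png

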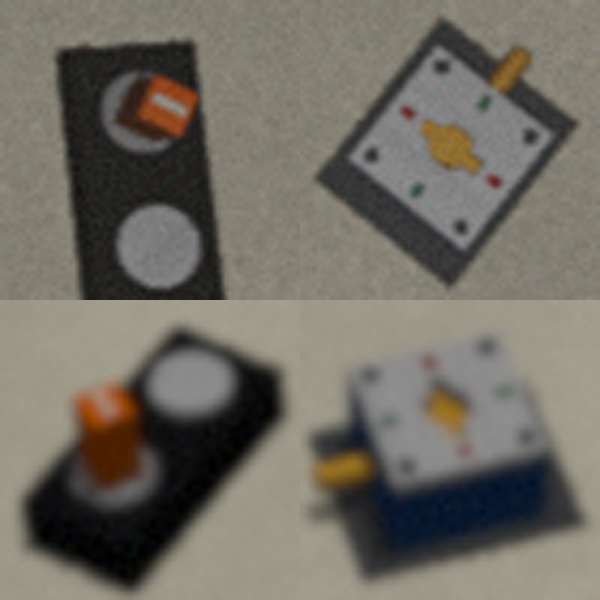

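The crops confirm it: the plug is the orange square with a white bar, on its collar, with the blank next to it. The port has red marks at crop (113,407)/(181,494), green at (103,484)/(190,417), and its fitting points up and to the right. Now I'll measure these by colour at sub-pixel precision.

Run:
```python
from h import *
t=np.load("top0.npz");s=np.load("scene0.npz")
def blobs(c,r,q,h,f,amin):
    k=8;im=cv2.resize(c["frame"][r-h:r+h,q-h:q+h],None,fx=k,fy=k,interpolation=cv2.INTER_CUBIC).astype(int)
    m=f(im[...,0],im[...,1],im[...,2]).astype(np.uint8)
    n,l,st,ce=cv2.connectedComponentsWithStats(m)
    return [((ce[i][1]+.5)/k+r-h-.5,(ce[i][0]+.5)/k+q-h-.5,st[i][4]/k/k) for i in range(1,n) if st[i][4]/k/k>amin]
red=lambda r,g,b:(r-g>35)&(abs(g-b)<25)
grn=lambda r,g,b:(g-r>12)&(g-b>4)
for n,c,p in(("top",t,(252,353)),("scene",s,(166,338))):
    for nm,f in(("red",red),("grn",grn)):
        for b in blobs(c,*p,20,f,1): print(n,nm,np.round(b,2),np.round(onz(c,b,.06)[:2],4))
# plug top & blank
for n,c,p in(("top",t,(242,462)),("scene",s,(124,268))):
    for b in blobs(c,*p,12,lambda r,g,b:(r-b>60)&(r>(150)),3): print(n,"orange top",np.round(b,2),np.round(onz(c,b,.092)[:2],4))
    for b in blobs(c,*p,12,lambda r,g,b:(r>150)&(b>110)&(g>120),1): print(n,"white",np.round(b,2),np.round(onz(c,b,.092)[:2],4))
for n,c,p in(("top",t,(273,459)),("scene",s,(120,282))):
    for b in blobs(c,*p,14,lambda r,g,b:(r+g+b>270)&(abs(r-b)<40),40): print(n,"blank",np.round(b,2),np.round(onz(c,b,.044)[:2],4))
# white bar direction, top view by crop px
f=lambda r,q:onz(t,(217+r/4.286-.4,423+q/4.286-.4),.092)[:2]
print("bar",f(97,152),f(113,186)); d=f(113,186)-f(97,152); print(np.degrees(np.arctan2(d[1],d[0])))
for nm,a,b in(("e1",(73,150),(88,197)),("e2",(88,197),(135,185))):
    d=f(*b)-f(*a);print(nm,f(*a),f(*b),np.degrees(np.arctan2(d[1],d[0])))
for n,c in(("top",t),("scene",s)):
    vision.camera(n)
    for l,z in(("cup",.0225),):
        for r in vision.outline_of(n,l)[:2]:
            m=r["mask"].astype(np.uint8);(x,y),w,a=cv2.fitEllipse(max(cv2.findContours(m,0,1)[0],key=len));print(n,l,r["conf"],(y,x),w,onz(c,(y,x),z),onz(c,(y,x),.045))
```

```text
top red [243.85 342.61   4.83] [0.489  0.0087]
top red [259.84 362.88   5.17] [ 0.4526 -0.0391]
top grn [241.78 360.59   6.17] [ 0.4946 -0.0336]
top grn [261.91 344.76   5.72] [0.447  0.0032]
scene orange top [123.87 266.37  29.95] [ 0.5014 -0.2593]
scene white [118.64 262.45 219.81] [ 0.4911 -0.2835]
top blank [274.07 459.57 282.94] [ 0.4241 -0.2675]
scene blank [110.89 280.85 280.48] [ 0.3958 -0.2906]
scene blank [120.21 281.3  115.41] [ 0.4281 -0.2632]
bar [ 0.50213122 -0.25287757] [ 0.4939793  -0.27052357]
-114.79551844400036
e1 [ 0.51486749 -0.25222232] [ 0.50732836 -0.27678668] -107.06193990865457
e2 [ 0.50732836 -0.27678668] [ 0.48236101 -0.26959698] 163.93548967144133
top cup 0.92 (241.4893035888672, 234.9191436767578) (29.635272979736328, 33.3055305480957) [0.49240939 0.27195952 0.0225    ] [0.49094978 0.26693306 0.045     ]
scene cup 0.84 (217.3966522216797, 414.5321044921875) (26.857398986816406, 29.574037551879883) [0.49412727 0.27060367 0.0225    ] [0.50879817 0.2754584  0.045     ]
```

Run:
```python
from h import *
t=np.load("top0.npz");s=np.load("scene0.npz")
def mask(c,r,q,h,f,k=8):
    im=cv2.resize(c["frame"][r-h:r+h,q-h:q+h],None,fx=k,fy=k,interpolation=cv2.INTER_CUBIC).astype(int)
    m=f(im[...,0],im[...,1],im[...,2]).astype(np.uint8)
    return m,lambda x,y:((y+.5)/k+r-h-.5,(x+.5)/k+q-h-.5)
print(t["frame"][236:252:1,450:472,0])
for th in(130,150,165):
  m,g=mask(t,243,460,14,lambda r,g,b:(r>th)&(r-b>15))
  cs=sorted(cv2.findContours(m,0,1)[0],key=cv2.contourArea)[-1]
  P=np.array([onz(t,g(*p[0]),.092)[:2] for p in cs])
  (c,w,a)=cv2.minAreaRect((P*1000).astype(np.float32));print(th,c,w,a)
im=s["frame"][150:186,318:360].astype(int)
rg=im[...,0]-im[...,1]
for nm,v in(("red",rg-abs(im[...,1]-im[...,2])),("grn",im[...,1]-im[...,0])):
    for i in np.argsort(v.ravel())[::-1][:14]:
        y,x=divmod(i,v.shape[1]);print(nm,y+150,x+318,v[y,x],end="; ")
    print()
```

```text
[[ 91  95  95  81  61  50  53  61 102 140 147 147 136 111  83  54  42  24
   37  80 122 134]
 [100  97  86  60  48  46  50  74 119 144 146 151 143 135 133 111  85  57
   43  73 123 135]
 [104  86  74  55  52  43  54 105 134 145 145 141 142 146 146 140 135 112
   85  81 116 134]
 [ 93  80  70  48  48  48  74 115 135 143 144 141 147 144 139 146 149 142
  128  93 122 134]
 [ 93  77  56  45  49  56  91 125 134 137 139 143 141 142 143 143 150 146
  126  86 114 132]
 [ 98  68  52  47  49  63 114 140 144 141 143 149 144 145 137 139 144 144
   99  69 111 133]
 [ 76  60  49  48  55  86 130 145 147 141 146 141 144 137 140 143 144 132
   77  58 114 131]
 [ 66  58  52  54  62 106 133 143 144 145 142 140 142 145 136 146 142 111
   56  46  92 127]
 [ 62  48  56  56  65  85 125 135 140 145 150 145 143 142 146 143 137  84
   44  44  75 122]
 [ 64  56  55  58  57  61  74  91 113 135 147 147 148 147 149 140 115  65
   36  37  75 120]
 [ 93  76  68  60  54  55  54  59  74  87 117 135 143 145 148 135  86  42
   29  38  74 119]
 [101  98  92  72  72  67  56  55  57  54  65  84 119 136 146 118  62  37
   35  30  63 120]
 [105  99 101  92  86  71  66  59  52  58  58  62  71  95 112  83  47  31
   35  35  54 113]
 [ 97 102 104 102  97  96  93  82  71  66  72  83  65  58  59  42  30  33
   34  35  60 110]
 [ 70  86 104 104 108 104 102  96  92  99  99  91  69  41  31  29  33  31
   41  33  56 113]
 [ 41  56  75  91 102  96  94 101  91  95  89  71  46  30  28  41  42  36
   33  30  47  94]]
130 (497.73583984375, -261.2829284667969) (22.457639694213867, 22.74803924560547) 64.19779205322266
150 (508.175537109375, -259.45684814453125) (1.991134762763977, 2.5616655349731445) 1.0115602016448975Traceback (most recent call last):
  File "<stdin>", line 10, in <module>
IndexError: list index out of range
```

```bash
cat > to.py <<'E'
import sys
from h import *
# usage: to.py x y z yaw_deg(tool y, mod 180)  -> row
def go(x,y,z,yaw):
    o=robot.get_obs();M=R.from_quat(o["tool_rot"]).as_matrix()
    a=np.degrees(np.arctan2(M[1,1],M[0,1]));d=(a-yaw+90)%180-90
    v=M.T@(np.array([x,y,z])-o["position"])/.3
    print("t",round(float(o["time"]),2),"pos",np.round(o["position"],4),"yaw",round(a,2),"q",np.round(o["q"],2),"\nrow",np.round(v,4),round(d/360,4),"rows>=",int(np.ceil(max(np.linalg.norm(v)*.3/.0417,abs(d)/7.16))))
if __name__=="__main__": go(*map(float,sys.argv[1:]))
E
python3 to.py .40 .32 .24 67; python3 to.py .4985 -.261 .24 64.5
```

```text
t 1.1 pos [0.2351 0.5791 0.2305] yaw 67.89 q [ 1.01  0.53  1.43  0.    1.18 -0.18] 
row [-0.8341 -0.5932 -0.0315] 0.0025 rows>= 8
t 1.1 pos [0.2351 0.5791 0.2305] yaw 67.89 q [ 1.01  0.53  1.43  0.    1.18 -0.18] 
row [-1.8671 -2.264  -0.0315] 0.0094 rows>= 22
```

```bash
python3 -m handwheel '[[-0.83,-0.59,-0.03,0.009],[-0.83,-0.59,-0.03,0.009],[-0.83,-0.59,-0.03,0.009],[-0.83,-0.59,-0.03,0.009],[-0.83,-0.59,-0.03,0.009],[-0.83,-0.59,-0.03,0.009],[-0.83,-0.59,-0.03,0.009],[-0.83,-0.59,-0.03,0.009],[-0.83,-0.59,-0.03,0.009]]' 100 && python3 to.py .45 .03 .24 64.5;python3 to.py .4985 -.261 .16 64.5
```

```text
time: 1.85
position: [0.4016, 0.3186, 0.2399]
tool_rot: [0.222, 0.975, -0.0, 0.001]
ft_force: [0.1, 0.6, -0.5]
grip_width: 0.0871
grip_force: 0.0
t 1.85 pos [0.4016 0.3186 0.2399] yaw 64.36 q [ 0.45  0.36  1.7  -0.    1.08 -0.67] 
row [-5.619e-01 -7.975e-01  4.000e-04] -0.0004 rows>= 8
t 1.85 pos [0.4016 0.3186 0.2399] yaw 64.36 q [ 0.45  0.36  1.7  -0.    1.08 -0.67] 
row [-1.127  -1.6021  0.2677] -0.0004 rows>= 15
```

```bash
python3 -m handwheel '[[-0.56,-0.80,0,0],[-0.56,-0.80,0,0],[-0.56,-0.80,0,0],[-0.56,-0.80,0,0],[-0.56,-0.80,0,0],[-0.56,-0.80,0,0],[-0.56,-0.80,0,0],[-0.56,-0.80,0,0]]' && python3 to.py .4985 -.261 .16 64.5
```

```text
time: 2.52
position: [0.451, 0.027, 0.2401]
tool_rot: [0.222, 0.975, -0.001, 0.002]
ft_force: [-0.2, 0.0, -0.1]
grip_width: 0.0868
grip_force: 0.0
t 2.52 pos [0.451  0.027  0.2401] yaw 64.31 q [-0.19  0.28  1.84 -0.    1.02 -1.31] 
row [-0.5577 -0.7962  0.2704] -0.0005 rows>= 8
```

```bash
python3 -m handwheel '[[-0.56,-0.80,0,0],[-0.56,-0.80,0,0],[-0.56,-0.80,0,0],[-0.56,-0.80,0,0],[-0.56,-0.80,0,0],[-0.56,-0.80,0,0],[-0.56,-0.80,0.26,0],[-0.56,-0.80,0.26,0],[-0.56,-0.80,0.26,0]]' && python3 to.py .4985 -.261 .059 64.5
```

```text
time: 3.27
position: [0.4961, -0.2566, 0.1559]
tool_rot: [0.22, 0.975, 0.002, -0.004]
ft_force: [-0.7, 1.3, -0.7]
grip_width: 0.0872
grip_force: 0.0
t 3.27 pos [ 0.4961 -0.2566  0.1559] yaw 64.53 q [-0.68  0.54  1.67 -0.    0.94 -1.8 ] 
row [-0.016  -0.0104  0.3229] 0.0001 rows>= 3
```

```bash
python3 -m handwheel '[[-0.01,-0.008,0.1,0],[-0.01,-0.008,0.2,0],[-0.01,-0.008,0.26,0],[-0.01,-0.008,0.3,0],[-0.01,-0.008,0.315,0],[-0.01,-0.008,0.315,0],[-0.01,-0.008,0.315,0]]' && python3 to.py .4985 -.261 .059 64.5
python3 - <<'E'
from h import *
I=[]
for n,p in(("top",(240,458)),("scene",(125,270))):
    c=vision.camera(n);I.append(cv2.resize(c["frame"][p[0]-40:p[0]+40,p[1]-40:p[1]+40,::-1],(400,400),interpolation=cv2.INTER_CUBIC))
cv2.imwrite("pics/grasp.png",np.hstack(I))
E
```

```text
time: 3.85
position: [0.5, -0.259, 0.068]
tool_rot: [0.219, 0.976, -0.0, 0.001]
ft_force: [-0.1, -0.9, 0.7]
grip_width: 0.0865
grip_force: 0.0
t 3.85 pos [ 0.5   -0.259  0.068] yaw 64.72 q [-0.68  0.68  1.72  0.    0.74 -1.81] 
row [ 0.0016 -0.0082  0.0299] 0.0006 rows>= 1
```

View pics/grasp.png

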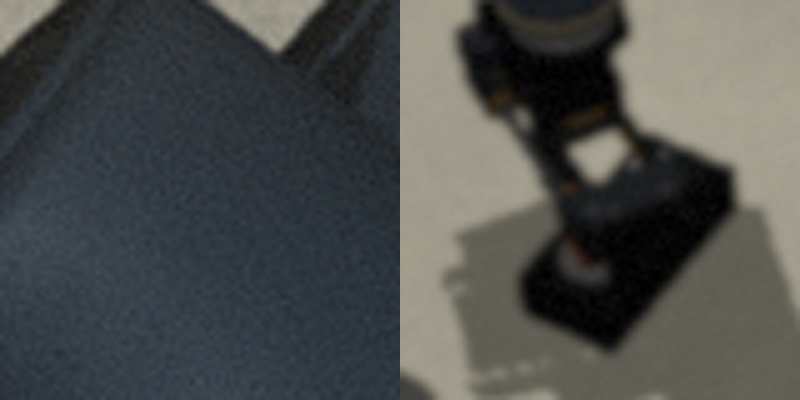

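The scene view shows the fingers straddling the orange handle, near (575,230) in the crop; the top view is hidden by the arm. I'll go down the last 9 mm and close.

```bash
python3 -m handwheel '[[0,-0.006,0.03,0],[0,-0.006,0.03,0],[0,-0.006,0.03,0],[0,-0.006,0.03,0]]' && python3 -m handwheel '[[0,0,0,0],[0,0,0,0],[0,0,0,0],[0,0,0,0],[0,0,0,0],[0,0,0,0],[0,0,0,0],[0,0,0,0],[0,0,0,0],[0,0,0,0]]' 10 30;  python3 to.py .4985 -.261 .059 64.5
```

```text
time: 4.28
position: [0.4982, -0.2614, 0.0581]
tool_rot: [0.22, 0.976, 0.0, -0.0]
ft_force: [-0.3, 1.6, 0.2]
grip_width: 0.0868
grip_force: 0.0
time: 5.12
position: [0.4984, -0.2614, 0.058]
tool_rot: [0.219, 0.976, -0.0, 0.0]
ft_force: [0.4, -0.8, 0.1]
grip_width: 0.0285
grip_force: 0.6
t 5.12 pos [ 0.4984 -0.2614  0.058 ] yaw 64.66 q [-0.68  0.7   1.72  0.    0.72 -1.81] 
row [ 0.0001  0.0013 -0.0032] 0.0004 rows>= 1
```

```bash
python3 -m handwheel '[[0,0,0,0],[0,0,0,0],[0,0,0,0],[0,0,0,0],[0,0,0,0]]' 10 45 && python3 -m handwheel '[[0,0,-0.03,0],[0,0,-0.07,0],[0,0,-0.12,0],[0,0,-0.2,0],[0,0,-0.3,0],[0,0,-0.38,0],[0,0,-0.4,0],[0,0,-0.4,0]]';  python3 to.py .44 .0 .18 64.5
```

```text
time: 5.53
position: [0.4983, -0.2612, 0.058]
tool_rot: [0.219, 0.976, 0.0, -0.0]
ft_force: [0.1, 1.2, 0.1]
grip_width: 0.0257
grip_force: 45.0
time: 6.2
position: [0.4993, -0.2622, 0.1802]
tool_rot: [0.219, 0.976, -0.001, 0.002]
ft_force: [0.3, -0.9, -2.4]
grip_width: 0.0255
grip_force: 45.0
t 6.2 pos [ 0.4993 -0.2622  0.1802] yaw 64.66 q [-0.68  0.51  1.64 -0.    0.99 -1.81] 
row [ 0.5527  0.7054 -0.0029] 0.0004 rows>= 7
```

```bash
python3 -m handwheel '[[0.1,0.13,0,0],[0.25,0.32,0,0],[0.55,0.72,0,0],[0.55,0.72,0,0],[0.55,0.72,0,0],[0.55,0.72,0,0],[0.55,0.72,0,0],[0.55,0.72,0,0],[0.55,0.72,0,0]]';  python3 to.py .493 .271 .18 64.5
```

```text
time: 6.95
position: [0.4402, 0.0058, 0.1768]
tool_rot: [0.218, 0.976, -0.0, -0.002]
ft_force: [0.4, 0.4, -2.3]
grip_width: 0.0256
grip_force: 45.0
t 6.95 pos [0.4402 0.0058 0.1768] yaw 64.84 q [-0.24  0.37  1.94 -0.    0.84 -1.37] 
row [ 0.2165  0.875  -0.0108] 0.0009 rows>= 7
```

```bash
python3 -m handwheel '[[0.1,0.4,-0.01,0],[0.215,0.875,-0.01,0],[0.215,0.875,-0.01,0],[0.215,0.875,-0.01,0],[0.215,0.875,-0.01,0],[0.215,0.875,-0.01,0],[0.215,0.875,-0.01,0],[0.215,0.875,-0.01,0],[0.215,0.875,-0.01,0],[0.215,0.875,-0.01,0]]';  python3 to.py .493 .271 .075 64.5
python3 - <<'E'
from h import *
I=[]
for n,p in(("top",(235,245)),("scene",(200,415))):
    c=vision.camera(n);I.append(cv2.resize(c["frame"][p[0]-40:p[0]+40,p[1]-40:p[1]+40,::-1],(400,400),interpolation=cv2.INTER_CUBIC))
cv2.imwrite("pics/cup.png",np.hstack(I))
E
```

```text
time: 7.78
position: [0.4957, 0.2677, 0.1799]
tool_rot: [0.22, 0.976, -0.001, -0.001]
ft_force: [-0.7, -0.5, -2.5]
grip_width: 0.0258
grip_force: 45.0
t 7.78 pos [0.4957 0.2677 0.1799] yaw 64.59 q [ 0.3   0.51  1.64 -0.    0.99 -0.83] 
row [0.0123 0.0068 0.3498] 0.0002 rows>= 3
```

View pics/cup.png

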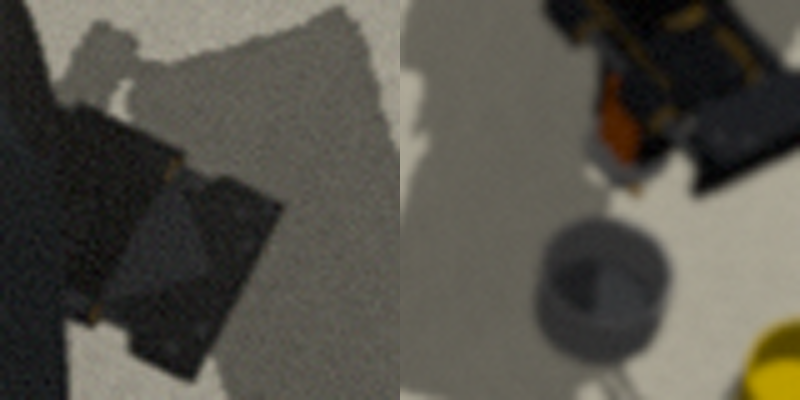

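The plug hangs above the steel cup: plug near (615,150) and cup near (605,290) in the crop, with the yellow one off to the side. I'll dip it now.

```bash
python3 -m handwheel '[[0.012,0.007,0.08,0],[0.012,0.007,0.18,0],[0.012,0.007,0.26,0],[0.012,0.007,0.32,0],[0.012,0.007,0.35,0],[0.012,0.007,0.35,0],[0.012,0.007,0.35,0],[0.012,0.007,0.35,0],[0.012,0.007,0.35,0]]';  python3 to.py .493 .271 .18 64.5
python3 - <<'E'
from h import *
c=vision.camera("scene");p=(210,415)
a=cv2.resize(c["frame"][p[0]-35:p[0]+35,p[1]-35:p[1]+35,::-1],(400,400),interpolation=cv2.INTER_CUBIC)
cv2.imwrite("pics/dip.png",a)
E
```

```text
time: 8.63
position: [0.4946, 0.2729, 0.0775]
tool_rot: [0.22, 0.976, 0.001, 0.001]
ft_force: [0.5, -0.2, -1.3]
grip_width: 0.0258
grip_force: 45.0
t 8.63 pos [0.4946 0.2729 0.0775] yaw 64.64 q [ 0.31  0.67  1.71 -0.    0.76 -0.82] 
row [ 0.0013 -0.0074 -0.3417] 0.0004 rows>= 3
```

View pics/dip.png

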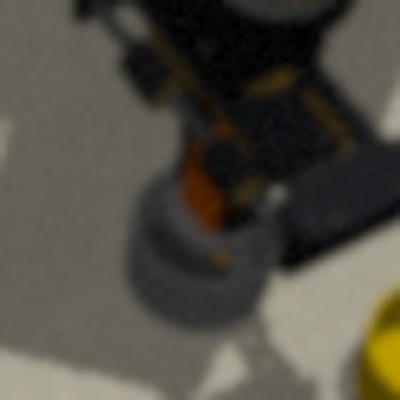

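The dip looks good: the collar is above the rim and the pin glints inside the cup at (220,258). Next I'll lift and go to the port.

```bash
python3 -m handwheel '[[0,-0.005,-0.1,0],[0,-0.005,-0.22,0],[0,-0.005,-0.34,0],[0,-0.005,-0.34,0],[0,-0.005,-0.34,0]]';  python3 to.py .4708 -.0152 .15 52.5
```

```text
time: 9.1
position: [0.4946, 0.2721, 0.1813]
tool_rot: [0.219, 0.976, 0.002, 0.003]
ft_force: [-0.5, -0.3, -2.5]
grip_width: 0.0259
grip_force: 45.0
t 9.1 pos [0.4946 0.2721 0.1813] yaw 64.67 q [ 0.31  0.51  1.64  0.    0.99 -0.82] 
row [-0.3376 -0.9002  0.1016] 0.0338 rows>= 7
```

```bash
python3 -m handwheel '[[-0.1,-0.27,0.01,0.01],[-0.34,-0.9,0.05,0.034],[-0.34,-0.9,0.1,0.034],[-0.34,-0.9,0.1,0.034],[-0.34,-0.9,0.1,0.034],[-0.34,-0.9,0.1,0.034],[-0.34,-0.9,0.1,0.034],[-0.34,-0.9,0.1,0.034],[-0.34,-0.9,0.1,0.034],[-0.34,-0.9,0.1,0.034],[-0.34,-0.9,0.1,0.034]]';  python3 to.py .4708 -.0152 .13 52.5
python3 - <<'E'
from h import *
I=[]
for n,p in(("top",(245,350)),("scene",(150,335))):
    c=vision.camera(n);np.savez(n+"1.npz",**c);I.append(cv2.resize(c["frame"][p[0]-35:p[0]+35,p[1]-35:p[1]+35,::-1],(400,400),interpolation=cv2.INTER_CUBIC))
cv2.imwrite("pics/port1.png",np.hstack(I))
E
```

```text
time: 10.02
position: [0.4687, -0.0149, 0.1477]
tool_rot: [0.321, 0.947, 0.0, -0.001]
ft_force: [-0.9, 0.7, -2.7]
grip_width: 0.0258
grip_force: 45.0
t 10.02 pos [ 0.4687 -0.0149  0.1477] yaw 52.5 q [-0.27  0.46  1.9   0.    0.79 -1.19] 
row [-0.0061  0.0035  0.0588] -0.0 rows>= 1
```

View pics/port1.png

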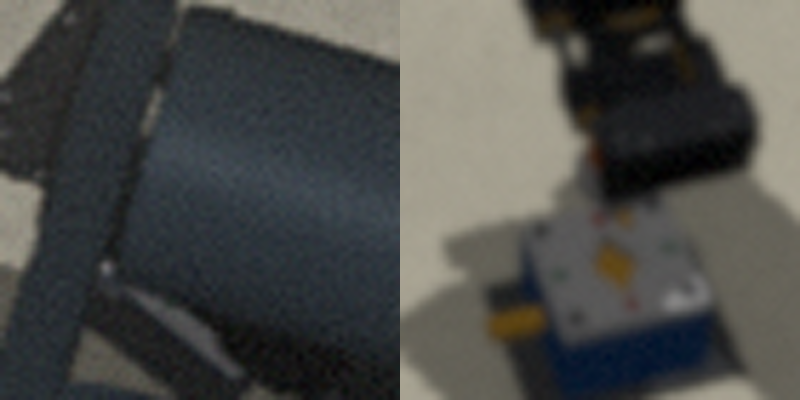

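Run:
```python
from h import *
s=np.load("scene1.npz");s0=np.load("scene0.npz")
f=s["frame"][115:185,300:370].astype(int)
k=6;im=cv2.GaussianBlur(cv2.resize(s["frame"][115:185,300:370],None,fx=k,fy=k,interpolation=cv2.INTER_CUBIC),(0,0),3).astype(int)
r,g,b=im[...,0],im[...,1],im[...,2]
def bl(nm,m):
    n,l,st,ce=cv2.connectedComponentsWithStats(m.astype(np.uint8))
    for i in range(1,n):
        if st[i][4]>40:
            p=((ce[i][1]+.5)/k+115-.5,(ce[i][0]+.5)/k+300-.5);print(nm,np.round(p,2),round(st[i][4]/k/k,1),"z60:",np.round(onz(s,p,.06)[:2],4))
bl("red",(r-g>14)&(abs(g-b)<12)); bl("grn",(g-r>4)); bl("brass",(r-b>30)&(g-b>12))
T=np.array([.4687,-.0149]);d=np.array([np.cos(np.radians(52.5)),np.sin(np.radians(52.5))])
for z in(.1042,.1062):
  for l in (.0155,.0175): print("tip pred",l,z,np.round(proj(s,np.r_[T+l*d,z]),2))
print("mouth pred",np.round(proj(s,np.array([.4708,-.0152,.06])),2))
print("collar centre pred",np.round(proj(s,np.r_[T,.1477-.050+.031]),2))
```

```text
red [141.84 333.64] 5.8 z60: [ 0.419  -0.0633]
red [152.91 334.33] 1.4 z60: [ 0.4545 -0.036 ]
grn [157.79 346.86] 2.6 z60: [0.4486 0.0059]
grn [164.16 322.29] 14.3 z60: [ 0.5113 -0.0402]
grn [162.7  327.42] 3.5 z60: [ 0.4978 -0.0309]
grn [177.1  339.48] 284.3 z60: [0.5219 0.0294]
brass [161.21 337.14] 32.5 z60: [ 0.4764 -0.0105]
brass [171.11 319.59] 45.4 z60: [ 0.5373 -0.0313]
tip pred 0.0155 0.1042 [153.1 339.2]
tip pred 0.0175 0.1042 [153.6  339.41]
tip pred 0.0155 0.1062 [152.65 339.21]
tip pred 0.0175 0.1062 [153.15 339.42]
mouth pred [159.34 336.9 ]
collar centre pred [143.68 337.68]
```

```bash
python3 to.py .4722 -.0140 .116 52.8; python3 -m handwheel '[[-0.007,0.006,0.04,-0.001],[-0.007,0.006,0.08,-0.001],[-0.007,0.006,0.105,-0.001],[-0.007,0.006,0.105,-0.001],[-0.007,0.006,0.105,-0.001],[-0.007,0.006,0.105,-0.001]]'; python3 to.py .4722 -.0140 .116 52.8
python3 - <<'E'
from h import *
fs=[]
for i in range(4):
    c=vision.camera("scene");fs.append(c["frame"].astype(float))
m=np.mean(fs,0);np.savez("scene2.npz",frame=m,K=c["K"],cam_to_world=c["cam_to_world"])
a=m[135:180,312:365].astype(np.uint8)[:,:,::-1];cv2.imwrite("pics/port2.png",cv2.convertScaleAbs(cv2.resize(a,None,fx=13,fy=13,interpolation=cv2.INTER_CUBIC),alpha=1.6))
o=robot.get_obs();print(o["position"],proj(c,np.array([.4722,-.0140,.06])))
E
```

```text
t 10.12 pos [ 0.4691 -0.0146  0.1479] yaw 52.57 q [-0.27  0.46  1.9   0.    0.79 -1.19] 
row [-0.0071  0.008   0.1065] -0.0006 rows>= 1
time: 10.62
position: [0.4724, -0.0157, 0.1168]
tool_rot: [0.319, 0.948, 0.0, 0.0]
ft_force: [0.4, 0.7, -1.1]
grip_width: 0.0257
grip_force: 45.0
t 10.62 pos [ 0.4724 -0.0157  0.1168] yaw 52.83 q [-0.27  0.52  1.91  0.    0.71 -1.19] 
row [0.0038 0.0042 0.0028] 0.0001 rows>= 1
[ 0.47247079 -0.01615413  0.11703342] (np.float64(159.80727341140934), np.float64(336.96214789278037))
```

View pics/port2.png

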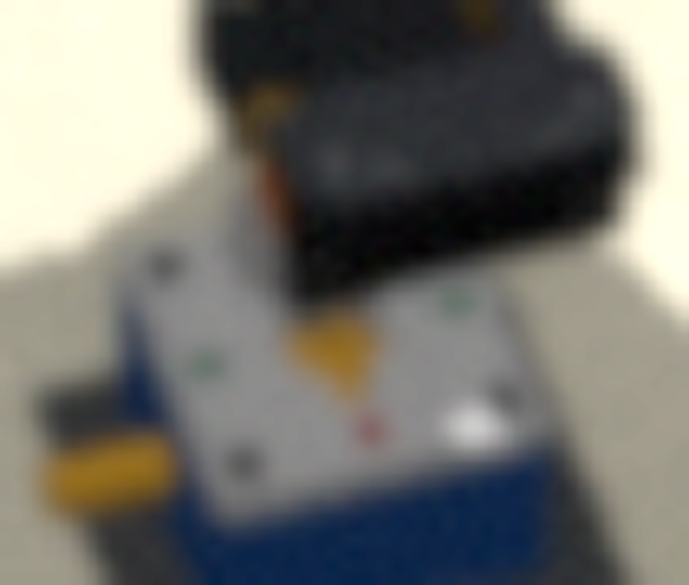

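```bash
python3 -m handwheel '[[0,0,-0.06,0],[0,0,-0.12,0],[0,0,-0.12,0],[0,0,-0.12,0],[0,0,-0.12,0],[0,0,-0.12,0]]'
python3 - <<'E'
from h import *
fs=[];ps=[]
for i in range(8):
    c=vision.camera("scene");fs.append(c["frame"].astype(float));o=robot.get_obs();ps.append(o["position"])
T=np.mean(ps,0);print("TCP",T,np.std(ps,0),o["time"])
m=np.mean(fs,0);np.savez("scene3.npz",frame=m,K=c["K"],cam_to_world=c["cam_to_world"],T=T)
print((m[...,0]-m[...,2])[143:160,328:350].round().astype(int))
print(m[...,1][143:160,328:350].round().astype(int))
d=np.array([np.cos(np.radians(52.8)),np.sin(np.radians(52.8))])
for l in(.010,.0155,.0175):print(l,np.round(proj(c,np.r_[T[:2]+l*d,T[2]-.05+.0065]),2))
print("nose",proj(c,T-[0,0,.05]),"mouth top-est",proj(c,np.array([.4708,-.0152,.06])))
E
```

```text
time: 11.32
position: [0.4714, -0.016, 0.1518]
tool_rot: [0.319, 0.948, -0.0, -0.001]
ft_force: [-0.5, 0.2, -1.7]
grip_width: 0.0257
grip_force: 45.0
TCP [ 0.4717557  -0.01602891  0.15198053] [2.22331572e-04 4.11520241e-05 2.22472569e-04] 11.7167
[[19 14  8  8 16 22 19  5 -1 -1 -2 -1  0 -1 -1 -1 -2 -2  0 -2  0  0]
 [19 14  7  4  8 12 12  5 -2  0 -1 -1 -2  0  0 -1 -1 -1  2 -1 -1  0]
 [18 14  7  2  3  4  5  1 -1 -1  1  2  0  1  1  0 -1  2  1  2  2  3]
 [16 12  7  3  1  1  1  1  1 -1  0 -2 -1  0  0  0  1  2  3  5  6  7]
 [15 12  8  4  2  1  1  0 -1  1 -1  0 -1  0  0  2  2  4  5  9 10 10]
 [14 12 10  8  4  2  1  0 -1 -1  0  0  0  0  1  2  1  4  7  9 11 12]
 [15 13 11  9  8  4  2  0  0  1  3  2  1  0  0  1  1  3  6 10 11 12]
 [16 13 12 10  8  6  4  2  4  7 10  6  2  1  1  0  0  2  4  8 11 13]
 [15 12  9  7  6  7  8  6  9 19 25 17  5  2  1  0  0  1  2  7 10 12]
 [10  8  5  4  6 11 15 14 15 28 37 25 10  2  0  0  0  1  2  5  9 11]
 [ 4  3  2  2  5 11 20 17 15 22 31 22  9  2  0  0  1  1  1  4  8 11]
 [ 1  1  1  1  2  8 13 12  8 11 15 12  5  1  1  0  1  1  1  2  6 10]
 [ 1  0  1  0  2  3  6  5
[... 1417 characters left out ...]

   88  89  91  93]
 [ 88  87  88  88  87  84  77  77  80  82  84  84  86  87  87  87  88  88
   87  87  88  90]
 [ 88  87  88  88  88  85  79  74  73  78  82  85  85  86  87  87  87  87
   85  84  85  85]
 [ 89  88  87  87  87  85  78  71  67  70  76  80  83  85  86  87  85  83
   80  78  80  82]
 [ 87  87  87  87  85  82  76  70  66  66  69  74  78  83  86  87  85  81
   76  74  78  80]
 [ 88  88  88  86  85  80  74  71  69  67  68  69  73  79  84  86  86  83
   81  80  81  81]]
0.01 [151.25 337.74]
0.0155 [152.62 338.33]
0.0175 [153.12 338.55]
nose (np.float64(150.22835973499875), np.float64(336.6512227916973)) mouth top-est (np.float64(159.33620479071942), np.float64(336.89905103979635))
```

```bash
python3 - <<'E'
from h import *
s=np.load("scene3.npz");m=s["frame"];v=m[...,1]-m[...,0]
G=[]
for (y,x) in((158,347),(163,327)):
    w=np.clip(v[y-3:y+4,x-4:x+5]-np.median(v[y-3:y+4,x-4:x+5])-2,0,None);yy,xx=np.mgrid[y-3:y+4,x-4:x+5]
    G.append(((w*yy).sum()/w.sum(),(w*xx).sum()/w.sum()))
W=[onz(s,g,.06)[:2] for g in G];print(G,W,np.mean(W,0),np.degrees(np.arctan2(*(W[0]-W[1])[::-1])))
print(onz(s,(160.25,337.1),.06))
E
python3 to.py .4733 -.0124 .117 52.8
```

```text
[(np.float64(157.84), np.float64(346.56)), (np.float64(164.0), np.float64(324.8117283950617))] [array([0.44926392, 0.00524127]), array([ 0.50640231, -0.03439675])] [ 0.47783311 -0.01457774] 145.2501976034081
[ 0.47337842 -0.01268111  0.06      ]
t 11.72 pos [ 0.472  -0.0161  0.1523] yaw 52.78 q [-0.27  0.45  1.89 -0.    0.81 -1.19] 
row [0.004  0.0123 0.1178] -0.0001 rows>= 1
```

```bash
python3 -m handwheel '[[0.004,0.0115,0.06,0],[0.004,0.0115,0.11,0],[0.004,0.0115,0.11,0],[0.004,0.0115,0.11,0],[0.004,0.0115,0.11,0],[0.004,0.0115,0.11,0]]'; python3 to.py .4733 -.0124 .108 52.8
python3 -m handwheel '[[0,0,0.006,0],[0,0,0.012,0],[0,0,0.018,0],[0,0,0.024,0],[0,0,0.03,0],[0,0,0.036,0],[0,0,0.042,0],[0,0,0.042,0],[0,0,0.042,0]]'; python3 to.py .4733 -.0124 .099 52.8
```

```text
time: 12.22
position: [0.4739, -0.0128, 0.1203]
tool_rot: [0.319, 0.948, 0.0, 0.001]
ft_force: [-0.0, -0.8, -1.5]
grip_width: 0.0256
grip_force: 45.0
t 12.22 pos [ 0.4739 -0.0128  0.1203] yaw 52.77 q [-0.26  0.51  1.91 -0.    0.72 -1.18] 
row [ 0.0026 -0.0001  0.0409] -0.0001 rows>= 1
time: 12.97
position: [0.4732, -0.0126, 0.1068]
tool_rot: [0.319, 0.948, -0.0, -0.0]
ft_force: [0.8, 0.3, -1.6]
grip_width: 0.026
grip_force: 45.0
t 12.97 pos [ 0.4732 -0.0126  0.1068] yaw 52.78 q [-0.26  0.54  1.92  0.    0.69 -1.18] 
row [0.0001 0.0007 0.0259] -0.0001 rows>= 1
```

```bash
python3 -m handwheel '[[0,0,0.005,0],[0,0,0.01,0],[0,0,0.015,0],[0,0,0.015,0],[0,0,0.015,0]]'; python3 to.py .4733 -.0124 .099 52.8
```

```text
time: 13.38
position: [0.4731, -0.0126, 0.1023]
tool_rot: [0.319, 0.948, -0.0, -0.0]
ft_force: [-0.7, -0.6, -2.2]
grip_width: 0.0258
grip_force: 45.0
t 13.38 pos [ 0.4731 -0.0126  0.1023] yaw 52.78 q [-0.26  0.55  1.92 -0.    0.67 -1.18] 
row [-0.0001  0.0009  0.011 ] -0.0001 rows>= 1
```

```bash
python3 -m handwheel '[[0,0,0.006,0],[0,0,0.012,0],[0,0,0.018,0],[0,0,0.024,0],[0,0,0.03,0],[0,0,0.036,0],[0,0,0.042,0],[0,0,0.044,0],[0,0,0.044,0],[0,0,0.044,0]]'; python3 to.py .4733 -.0124 .089 52.8; python3 -c "
from h import *
print(robot.get_obs()['moment'])"
```

```text
time: 14.22
position: [0.4732, -0.0126, 0.0895]
tool_rot: [0.319, 0.948, -0.0, -0.0]
ft_force: [-1.9, 0.2, 5.1]
grip_width: 0.0257
grip_force: 45.0
t 14.22 pos [ 0.4732 -0.0126  0.0895] yaw 52.78 q [-0.26  0.57  1.93 -0.    0.64 -1.18] 
row [0.0002 0.0008 0.0016] -0.0001 rows>= 1
[-0.07172358  0.31699149 -0.03164605]
```

```bash
python3 -m handwheel '[[0,0,0.003,0],[0,0,0.006,0],[0,0,0.006,0],[0,0,0.006,0],[0,0,0.006,0.006],[0,0,0.006,0.012],[0,0,0.006,0.018],[0,0,0.006,0.024],[0,0,0.006,0.03],[0,0,0.006,0.036]]'; python3 to.py .4733 -.0124 .089 -36; python3 -c "
from h import *
print(robot.get_obs()['moment'])"
```

```text
time: 15.05
position: [0.4733, -0.0126, 0.0879]
tool_rot: [0.425, 0.905, 0.0, 0.0]
ft_force: [-1.9, 0.2, 6.5]
grip_width: 0.0257
grip_force: 45.0
t 15.05 pos [ 0.4733 -0.0126  0.0879] yaw 39.73 q [-0.26  0.57  1.93 -0.    0.64 -0.96] 
row [ 0.0005  0.0004 -0.0038] 0.2104 rows>= 11
[-0.02824607  0.30386403  0.08939738]
```

```bash
python3 -m handwheel '[[0,0,0,0.012],[0,0,0,0.024],[0,0,0,0.036],[0,0,0,0.048],[0,0,0,0.06],[0,0,0,0.072],[0,0,0,0.084],[0,0,0,0.096],[0,0,0,0.108],[0,0,0,0.12],[0,0,0,0.132],[0,0,0,0.144],[0,0,0,0.156],[0,0,0,0.168],[0,0,0,0.18],[0,0,0,0.19],[0,0,0,0.19]]'; python3 to.py .4733 -.0124 .0875 -36; python3 -c "
from h import *
print(robot.get_obs()['moment'])"
```

```text
time: 16.47
position: [0.474, -0.0138, 0.088]
tool_rot: [0.86, 0.511, 0.0, 0.002]
ft_force: [-1.9, -4.9, 6.5]
grip_width: 0.0259
grip_force: 45.0
t 16.47 pos [ 0.474  -0.0138  0.088 ] yaw -28.58 q [-0.26  0.57  1.93 -0.    0.64  0.24] 
row [ 0.003  -0.0045  0.0018] 0.0206 rows>= 2
[-1.01616581  0.47955356  0.15718997]
```

```bash
python3 -m handwheel '[[-0.0015,0.0008,0,0.005],[-0.003,0.0016,0,0.01],[-0.003,0.0016,0,0.015],[-0.003,0.0016,0,0.02],[-0.003,0.0016,0,0.024],[-0.003,0.0016,0,0.027],[-0.003,0.0016,0,0.027],[-0.003,0.0016,0,0.027]]'; python3 to.py .4733 -.0124 .0875 -36; python3 -c "
from h import *
print(robot.get_obs()['moment'])"
```

```text
time: 17.13
position: [0.474, -0.0142, 0.088]
tool_rot: [0.9, 0.437, 0.0, 0.001]
ft_force: [-0.9, -1.6, 6.4]
grip_width: 0.0256
grip_force: 45.0
t 17.13 pos [ 0.474  -0.0142  0.088 ] yaw -38.21 q [-0.27  0.57  1.93 -0.    0.64  0.4 ] 
row [ 0.0034 -0.0056  0.0017] -0.0061 rows>= 1
[-0.51142351  0.35510411  0.12570487]
```

```bash
python3 -m handwheel '[[0,0,0,0.004],[0,0,0,0.008],[0,0,0,0.012],[0,0,0,0.012],[0,0,0,0.012]]'; python3 to.py .4733 -.0124 .0875 -36; python3 -c "
from h import *
print(robot.get_obs()['moment'])"
```

```text
time: 17.55
position: [0.474, -0.0142, 0.088]
tool_rot: [0.915, 0.403, 0.0, 0.001]
ft_force: [-1.7, -1.2, 6.5]
grip_width: 0.0259
grip_force: 45.1
t 17.55 pos [ 0.474  -0.0142  0.088 ] yaw -42.42 q [-0.27  0.57  1.93 -0.    0.64  0.48] 
row [ 0.003  -0.0058  0.0018] -0.0178 rows>= 1
[-0.31500845  0.4330035   0.58355707]
```

The moment jumped from 0.13 to 0.58 Nm, so the plug is at the stop, pressed about 10 mm. I'll check that it's still, then hand in.

```bash
python3 -m handwheel '[[0,0,0.002,0],[0,0,0.002,0],[0,0,0.002,0],[0,0,0.002,0],[0,0,0.002,0]]'; python3 -c "
from h import *
print(robot.get_obs()['moment']); print(job.hand_in())"
```

```text
time: 17.97
position: [0.4739, -0.0143, 0.0875]
tool_rot: [0.915, 0.403, 0.0, 0.001]
ft_force: [-1.0, -0.8, 8.5]
grip_width: 0.0258
grip_force: 45.1
[-0.37258522  0.42040189  0.50094825]
the job is handed in; nothing more can be done
None
```

The plug was dipped in the steel cup, seated in the port, pushed in about 10 mm, turned to the stop and handed in at about 18 s, still gripped at 45 N; no verdict came back, and depth and stop are judged from arm pose, force and wrist moment.

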